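Close the press mould and open its air

ROBOT

A 7-joint arm with a two-finger parallel gripper is mounted at the origin on the work surface. World frame = base frame: x ahead of the robot, y to its left, z up, the work surface at z = 0. Lengths are in m, angles in rad, forces in N, time in s.
With the tool pointing down it reaches from about 0.425 to 0.875 m from the base axis. Payload 4.7 kg.
Tool frame: the origin (TCP) lies at the very end of the fingers, on their centre line; the grasp point (between the pads) lies 19 mm behind it; z points along the fingers, y is the line along which they close (so a half turn about z gives the same grasp; the last joint's range is limited). The gripper opens to 87 mm and grips with 3 to 60 N. Pads are 19 mm wide; open, the fingers measure 117 mm over their backs; the gripper's body (75 mm by 190 mm) begins 51 mm behind the grasp point.
Start: joints at [-1.276, 0.321, -0.07, 1.45, 0.023, 1.371, -0.057], TCP at [0.18, 0.625, 0.186] pointing down, gripper open.
Joint ranges: [-2.86, 2.86], [-0.3, 2.09], [-1.38, 1.24], [0.06, 2.45], [-1.56, 4.7], [0.09, 2.05], [-2.69, 2.69]. Speed limits (rad/s): [2.57, 2.57, 3.14, 3.14, 3.14, 3.14, 3.14].

INTERFACE

Orientations are given as a rotation vector (axis times angle).
In Python, from bench import ctrl gives the robot as it stands.
- The arm moves only by the shell command python3 -m jog 'ROWS' [FORCE]. ROWS is JSON, a list that holds one entry, the list of rows, each a list of 7 numbers: the shift along the tool's x, y, z in mm, then the turn, a rotation vector about the tool's x, y, z in degrees, then the finger opening in mm, from 0 to 87. A call has 1 to 10 rows; each row is the pose to reach, as a shift and turn from the pose commanded when the call began, along the tool's axes at that moment; what a row does not reach only later rows make up. A row lasts 1/10 s, in which the tool goes at most 50 mm and 8.59 degrees, less where a joint would pass 70% of its speed; a pose out of reach is approached as far as the arm can. A call with a gripper value outside its range is refused whole. The fingers move at their own pace and stop on an object; FORCE is the grip in N (left out, the last holds). Time passes only in rows, so rows that repeat a pose let the fingers close. It gives the time, the measured TCP pose, the force, the opening and the grip force at its end, in the units of the state.
- ctrl.get_state(): the state, without advancing time (a new reading comes with each control period).
- ctrl.get_image(name): name is "side" or "top" or "wrist"; returns a dict with "image" (400x640x3 uint8, red, green, blue), "depth" (400x640 float32, m along the optical axis (not along the pixel's ray), 0 where there is no reading), "fov_y" (degrees; the focal length in pixels is half the picture's height over the tangent of half this angle, whatever the lens; pixels are square), "cx", "cy" (the principal point, pixels), "rvec" (rotation vector, rad) and "tvec" (3), from world to camera coordinates, as OpenCV has them. Camera axes: x right, y down, z forward; pixel columns grow to the right and rows downward; lengths in m; the calibration is good to about 2 mm. A picture is of the moment at which its call begins.
- ctrl.close_job(): hands the job in; it is judged then, once.
The state is a dict: "time": time; "joint_positions": joint angles; "qd": joint speeds; "joint_torque": joint torques, N m; "position": TCP position; "tool_rot": TCP orientation; "ft_force": force on the tool from outside, world axes, zero at the start; "torque": the same for the moment, N m; "grip_width": opening from 0.0 (shut) to 1.0 (fully open); "grip_force": force on a finger pad.
Only numpy, scipy, OpenCV 4.12 (cv2) and the standard library are available. Lean on these libraries where they do the work, as an engineer would, in place of code of your own. Each camera call takes 0.05 s, during which the arm holds its last target. There are 200 camera calls.

TASK

Take the wooden lid off the sloping rack by its handle bar and close the tile mould with it: lower it level over the two dowels without dropping or forcing it, and keep hold of it until it lies fully home, flat on the mould. Then let go and turn the middle knob of the air console clockwise as far as it goes, without touching the knobs on either side of it. Leave everything else on the bench where it is.

Things in the scene. Friction and masses are not known exactly. Their poses are not given: they have to be found in the camera images.
- lid: Loose plywood lid 110 (x) x 190 (y) x 18 mm, about 0.4 kg. Origin: centre of underside; z out of the handle side. Two 14 mm through holes at y = +-72 mm, x = 0. In the middle stands a wooden handle bar 84 long (x), 24 wide (y), from 18 to 62 mm above the underside. Starts leaning on the rack, handle up, z 30 degrees off vertical, low x edge on the ledge. Fits the mould either way round.
- lid_grip (a point): Point in the middle of the lid's handle bar, 48 mm above the lid's underside (14 mm below the bar's top); axes as the lid's.
- rack: Fixed wooden rack, 250 wide (y), 140 mm deep. Origin: centre of underside. Its face slopes 30 degrees from level, rising from -x (the robot's side) to +x, with a ledge 12 mm high along the low edge; the face's centre is 62 mm above the bench. Stands left or right of the mould.
- press: Fixed tile mould: grey block, level aluminium rim 110 (x) x 190 (y) mm, its top 60 mm above the bench, foot 130 x 200. Origin: centre of underside. Two upright steel dowels, 12 mm in diameter, tips 26 mm above the rim with a 1.5 mm chamfer, stand at y = +-72 mm on a bar clamped in slots along x: both share one x, anywhere from -13 to +13 mm, not measured: look or feel for it.
- press_top (a point): Centre of the mould at the height of the rim; axes as the mould's. The lid is home when its underside lies on the rim at this height with both dowels through its holes, its y axis along this y axis, either way; its x then follows the dowels (up to 13 mm off centre). The dowels then stand 8 mm above its plate.
- console: Fixed air console, 260 wide (y), 170 deep, up to 140 mm high without knobs. Origin: centre of underside. Its panel slopes 30 degrees from level, facing up and towards -x (the robot's side). Three alike black knobs stand square to the panel in a row along y, 70 mm apart, below three low gauges. Stands left or right of the mould.
- knob_mid (a joint): Turning angle (rad) of the middle knob, at the console's y = 0; grows clockwise as seen facing the panel, from 0 to a stop at 1.2; starts between 0 and 0.2; turns stiffly (about 0.08 N m) and stays where it is left. At 0 its bar points up the panel's slope.
- knob_mid_grip (a point): Point on the middle knob's axis, 37 mm above the panel; z is the knob's axis, outwards, 30 degrees off vertical; x runs along its bar and turns with it. The bar is 42 long, 14 wide, 32 mm high, its top 7 mm above this point; it stands on a disc of 44 mm diameter whose face is 23 mm below this point.
- knob_left: The like knob at the console's y = +70 mm. Origin on its axis, 6 mm above the panel. Its bar may stand at any angle up to 1.2 rad. Not to be touched.
- knob_right: The like knob at the console's y = -70 mm. Origin on its axis, 6 mm above the panel. Its bar may stand at any angle up to 1.2 rad. Not to be touched.
- batten: Loose wooden batten, 50 x 150 x 16 mm, flat on the bench; origin at the centre of its underside. Bystander.
- brush: Brush, 150 mm long, lying; origin under its middle. Bystander.
- jar: Amber jar, 64 mm in diameter, 100 mm high; origin at the centre of its underside. Bystander.
- mug: Terracotta mug, 72 mm in diameter, 85 mm high; origin at the centre of its underside. Bystander.
- bowl: Terracotta bowl, 140 mm in diameter, 60 mm high; origin at the centre of its underside. Bystander.
- pot: Clay-coloured beaker, 90 mm in diameter, 105 mm high; origin at the centre of its underside. Bystander.
- spatula: Spatula, 240 mm long, lying; origin under its middle. Bystander.
Mind the look-alikes: they are no part of the job. Leave any pink or turquoise look-alike of the lid alone.

How it is judged:
On the way, in this order (a step that is already met when the one before it is completed fails the run):
1. the lid, still held, has been lowered level over both dowels to within 6 mm of the rim (z of lid in the frame of press_top below 0.006 m and x of lid in the frame of press_top between -0.016 and 0.016 m and y of lid in the frame of press_top between -0.004 and 0.004 m and angle between lid's own z axis and vertical below 0.03 rad and angle between the y axis of lid and the y axis of press, either way round below 0.04 rad and contact force between the fingers and lid above 1 N), for 0.05 s.
2. the lid lies home on the mould and has been let go (z of lid in the frame of press_top below 0.003 m and x of lid in the frame of press_top between -0.016 and 0.016 m and y of lid in the frame of press_top between -0.004 and 0.004 m and angle between lid's own z axis and vertical below 0.03 rad and angle between the y axis of lid and the y axis of press, either way round below 0.04 rad and contact force between the fingers and lid below 0.1 N), for 0.3 s.
3. the middle knob is turned clockwise to its stop (value of joint knob_mid above 1.1 rad), for 0.2 s.
At the end, for the whole second after the job is handed in: The lid lies released and still on the mould, within 3 mm of the rim's height, 16 mm (mould's x) and 4 mm (y) of centre, 0.03 rad of level and 0.04 rad of the mould's direction; the middle knob reads above 1.1 rad; every bystander is within 30 mm of its start (all of step 2 and value of joint knob_mid above 1.1 rad and linear speed of lid below 0.01 m/s and distance of each of batten, brush, jar, mug, bowl, pot, spatula from where it was at the start of the episode below 0.03 m); the robot touches nothing.
It fails at once if a knob beside the middle one is touched (over 1 N) (contact force between any of knob_left, knob_right and anything else above 1 N).
It fails at once if the lid is dropped or forced onto the mould (over 60 N between them) (contact force between lid and press above 60 N).
It fails at once if a bystander is moved more than 30 mm (distance of any of batten, brush, jar, mug, bowl, pot, spatula from where it was at the start of the episode above 0.03 m).
It also fails if it takes over 72 s, if anything falls off the work surface, if the arm or the gripper's body presses on something with over 40 N, if the wrist force passes 120 N, or if a joint passes its speed limit or range.

## Working session

There is one attempt and no reset: what is moved stays moved. The work goes in short steps, Python scripts to look and compute and a shell command to move; the robot and the scene stay as the last step left them, time stands still between calls to the robot, and variables do not carry over. Pictures are saved under pics/ and viewed, at most 10 in all, crops included, and the job is handed in when it is done.

```bash
ls; mkdir -p pics
cat > h.py <<'E'
import numpy as np, cv2, sys
from scipy.spatial.transform import Rotation as R
from bench import ctrl
def cam(n):
    d=ctrl.get_image(n); d['f']=d['image'].shape[0]/2/np.tan(np.radians(d['fov_y'])/2)
    d['R']=R.from_rotvec(np.array(d['rvec']).ravel()).as_matrix(); d['t']=np.array(d['tvec']).ravel(); d['C']=-d['R'].T@d['t']; return d
def save(d,p,crop=None,s=1):
    im=d['image'][:,:,::-1]
    if crop: im=im[crop[1]:crop[3],crop[0]:crop[2]]
    cv2.imwrite(p,cv2.resize(im,None,fx=s,fy=s,interpolation=cv2.INTER_CUBIC))
def ray(d,u,v): return d['R'].T@np.array([(u-d['cx'])/d['f'],(v-d['cy'])/d['f'],1.])
def onz(d,u,v,z): r=ray(d,u,v); return d['C']+r*(z-d['C'][2])/r[2]
def dep(d,u,v): return d['C']+ray(d,u,v)*d['depth'][int(v),int(u)]
def cloud(d):
    v,u=np.mgrid[0:d['depth'].shape[0],0:d['depth'].shape[1]]; z=d['depth']
    P=np.stack([(u-d['cx'])/d['f']*z,(v-d['cy'])/d['f']*z,z],-1)
    return (P-d['t'])@d['R']
def proj(d,p):
    c=d['R']@np.array(p)+d['t']; return np.array([d['f']*c[0]/c[2]+d['cx'],d['f']*c[1]/c[2]+d['cy']])
E
python3 - <<'E'
from h import *
for n in ['side','top','wrist']:
    d=cam(n); save(d,f'pics/{n}0.png'); print(n,d['C'],d['fov_y'],d['R'][2])
print(ctrl.get_state())
E
```

```text
pics
side [ 0.05341459 -0.6171697   1.11542001] 56.37288405339528 [ 0.35854631  0.53459306 -0.76528086]
top [0.36917759 0.09814791 1.3354226 ] 50.546324877133046 [ 1.32726807e-01 -4.64654355e-04 -9.91152551e-01]
wrist [0.10401259 0.64697438 0.3832987 ] 71.99697319721393 [ 0.27686666 -0.08184971 -0.95741604]
{'time': 0.15, 'joint_positions': array([-1.27593567,  0.3216341 , -0.07010015,  1.45140526,  0.02265791,
        1.37079103, -0.0568784 ]), 'qd': array([ 0.00012344, -0.0036555 ,  0.00063983, -0.00227871, -0.00115619,
        0.00122975, -0.0013766 ]), 'joint_torque': array([ 6.21443547e-06, -4.91795254e+01, -4.04621065e-01, -3.12876606e+01,
       -6.40540710e-02,  4.05347056e-02,  1.08853010e-04]), 'position': array([0.18003572, 0.62407798, 0.18501977]), 'tool_rot': array([-4.39448960e-01, -3.11063898e+00,  2.27843861e-03]), 'ft_force': array([-0.85166932, -0.08137545, -0.13123487]), 'torque': array([-0.00652615,  0.03498572, -0.03383992]), 'grip_force': 0.0, 'grip_width': 0.9985290235621103}
```

View pics/top0.png

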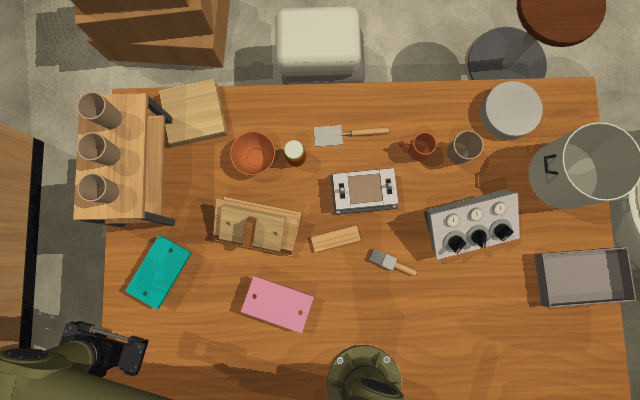

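View pics/side0.png

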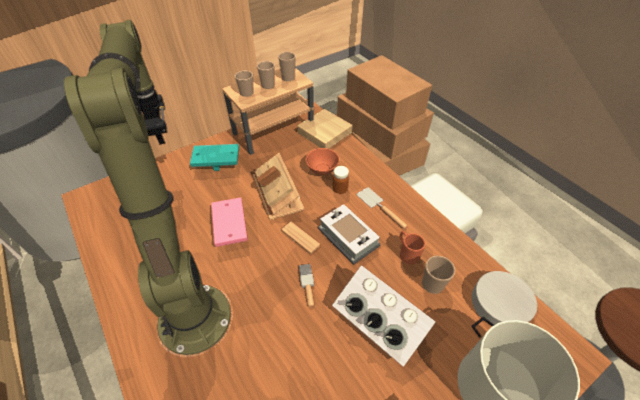

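Top view: the wooden lid leans on the rack at (257,225), with its bar at (249,232). The things that could be taken for it are the turquoise plate (158,272), the pink plate (277,304), the pale board (193,112) and the batten (334,239). I choose the lid on the rack, the only one with a raised bar on a slope. The mould is at (365,190), and the console is at (473,225) with its middle knob at (479,238). I'll check the choice in one close crop and measure coarsely.

Run:
```python
from h import *
d=cam('top'); s=cam('side')
a=cv2.resize(d['image'][185:265,200:320],None,fx=5,fy=5,interpolation=cv2.INTER_CUBIC)
cv2.imwrite('pics/lidcrop.png',a[:,:,::-1])
np.set_printoptions(precision=4,suppress=True)
for n,c,pts in (('top',d,[(257,225),(249,232),(230,220),(285,238),(365,190),(342,191),(390,188),(457,242),(479,238),(502,232)]),('side',s,[(280,185),(350,230),(375,320),(355,303),(395,337)])):
    for p in pts: print(n,p,dep(c,*p))
# press rim: points at z 0.05..0.07 near
for n,c in (('top',d),('side',s)):
    P=cloud(c).reshape(-1,3)
    m=(np.abs(P[:,2]-.06)<.006)&(P[:,0]>.5)&(P[:,0]<.85)&(np.abs(P[:,1]+.04)<.16)
    Q=P[m]; r=cv2.minAreaRect((Q[:,:2]*1000).astype(np.float32)); print(n,'press',m.sum(),r,np.median(Q[:,2]))
```

```text
top (257, 225) [0.478  0.3051 0.0841]
top (249, 232) [0.4553 0.3224 0.1189]
top (230, 220) [0.4948 0.3851 0.0844]
top (285, 238) [0.4392 0.2258 0.0525]
top (365, 190) [ 0.5793 -0.0208  0.0578]
top (342, 191) [0.5754 0.0501 0.0738]
top (390, 188) [ 0.5836 -0.0974  0.0578]
top (457, 242) [ 0.4124 -0.2749  0.1115]
top (479, 238) [ 0.4222 -0.3382  0.1137]
top (502, 232) [ 0.438  -0.4064  0.1117]
side (280, 185) [0.4739 0.2684 0.0857]
side (350, 230) [ 0.5807 -0.0316  0.055 ]
side (375, 320) [ 0.4182 -0.3534  0.1217]
side (355, 303) [ 0.4028 -0.2828  0.1229]
side (395, 337) [ 0.4311 -0.4207  0.1247]
top press 2038 ((610.4149169921875, -76.65586853027344), (164.6770782470703, 338.07550048828125), 24.7950382232666) 0.05883714749012367
side press 1324 ((607.8179321289062, -77.02360534667969), (165.5238494873047, 333.1794738769531), 23.60065269470215) 0.0581883404002919
```

View pics/lidcrop.png

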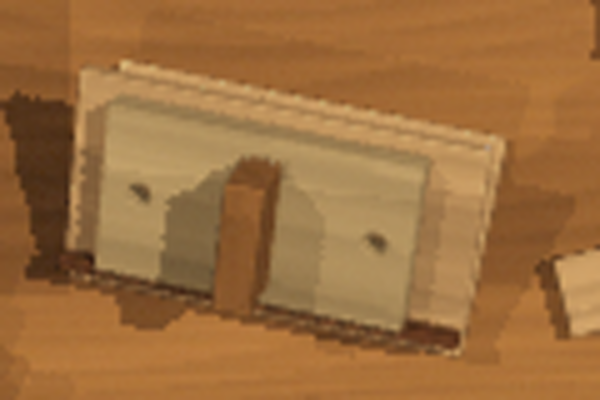

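The crop confirms it: a raised dark bar at crop (245,240) stands on a plywood plate with holes at crop (140,192) and (377,242), which are full-image (228,223) and (275,233). Next I work out the coarse lid frame and a looking pose.

```bash
cat >> h.py <<'E'
np.set_printoptions(precision=4,suppress=True)
def toolpose():
    s=ctrl.get_state(); return np.array(s['position']),R.from_rotvec(s['tool_rot']).as_matrix()
def frame(z,y):  # tool-like frame from z and approx y
    z=z/np.linalg.norm(z); y=y-z*(y@z); y/=np.linalg.norm(y); return np.stack([np.cross(y,z),y,z],1)
def go(p,M):
    q,A=toolpose()
    best=None
    for s in (1,-1):
        B=M@np.diag([s,s,1]); r=R.from_matrix(A.T@B).as_rotvec(degrees=True)
        print('shift mm',(A.T@(np.array(p)-q)*1000).round(1),'rot deg',r.round(2),'|r|',round(np.linalg.norm(r),1))
E
python3 - <<'E'
from h import *
d=cam('top')
P=cloud(d)
im=d['image']
Q=P[205:255,210:305].reshape(-1,3)
h1=dep(d,226,221);h2=dep(d,278,234)
y=h1-h2; y[2]=0; y/=np.linalg.norm(y)
x=np.array([y[1],-y[0],0])
z=-np.sin(np.pi/6)*x+np.cos(np.pi/6)*np.array([0,0,1]); 
pts=np.array([dep(d,u,v) for u,v in [(228,223.4),(275.4,233.4)]]); c=pts.mean(0)
print('yaw',np.degrees(np.arctan2(-y[0],y[1])),'plate top pts',pts,'z dist',pts@z)
g=c+z*.030; print('grip',g)
M=frame(-z,y); print(toolpose()); go(g+z*.15,M)
E
```

```text
yaw -15.383090192872833 plate top pts [[0.4871 0.3969 0.0592]
 [0.4533 0.2537 0.0602]] z dist [-0.1309 -0.1327]
grip [0.4558 0.3293 0.0857]
(array([0.1801, 0.6244, 0.1855]), array([[-0.9608,  0.2771, -0.    ],
       [ 0.2771,  0.9608, -0.0006],
       [-0.0001, -0.0005, -1.    ]]))
shift mm [-271.6 -208.1  -29.9] rot deg [ -0.21 -29.99  -0.68] |r| 30.0
shift mm [-271.6 -208.1  -29.9] rot deg [-46.4    0.33 173.22] |r| 179.3
```

```bash
python3 -m jog '[[[-10,-8,-20,0,0,0,87],[-45,-34,-40,0,-4,0,87],[-85,-64,-50,0,-8,0,87],[-125,-95,-50,0,-12,0,87],[-165,-126,-50,0,-16,0,87],[-205,-157,-50,0,-20,0,87],[-240,-185,-50,0,-25,0,87],[-272,-208,-50,0,-30,0,87],[-272,-208,-50,0,-30,0,87],[-272,-208,-50,0,-30,0,87]]]'
python3 - <<'E'
from h import *
d=cam('wrist'); save(d,'pics/w1.png'); np.savez('w1.npz',**{k:d[k] for k in('image','depth','cx','cy','f','R','t','C')}); print(toolpose(),d['C'])
E
```

```text
time: 1.3
position: [0.3835, 0.3493, 0.2359]
tool_rot: [0.367, 2.597, -0.097]
ft_force: [0.2, 0.6, 0.4]
grip_width: 0.999
grip_force: 0.0
(array([0.3835, 0.3503, 0.2363]), array([[-0.8325,  0.2764,  0.4801],
       [ 0.2403,  0.961 , -0.1367],
       [-0.4992,  0.0016, -0.8665]])) [0.2222 0.3964 0.368 ]
```

View pics/w1.png

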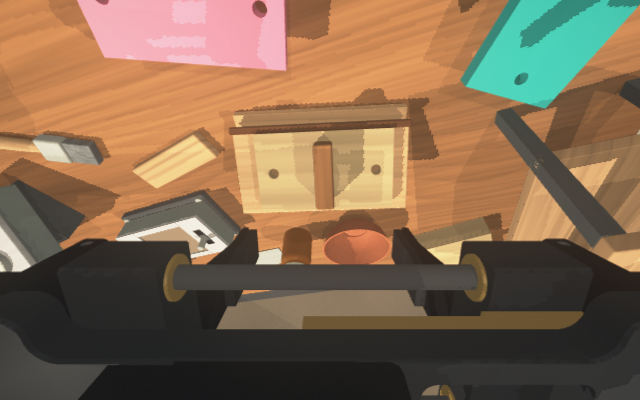

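The wrist view shows the bar at about (323,175) and the holes at (274,174) and (376,170). I'll fit the plate plane from depth, take the holes and bar by mask, and cross-check the height with the top view.

```bash
cat > lid.py <<'E'
from h import *
w=dict(np.load('w1.npz')); P=cloud(w)
def fit(mask_pts):
    Q=mask_pts
    for _ in range(4):
        c=Q.mean(0); n=np.linalg.svd(Q-c,full_matrices=False)[2][2]; n*=np.sign(n[2]); e=np.abs((Q-c)@n); Q=Q[e<max(.0015,2*e.std())]
    return c,n
Q=np.concatenate([P[145:200,285:308].reshape(-1,3),P[145:200,340:365].reshape(-1,3)])
c,n=fit(Q); print('plate c',c,'n',n,'tilt',np.degrees(np.arccos(n[2])))
H=[]
g=cv2.cvtColor(w['image'],cv2.COLOR_RGB2GRAY).astype(float)
for u,v in((274,174),(376,170)):
    p=g[v-9:v+10,u-9:u+10]; wt=np.clip(np.median(p)-35-p,0,None); wt=(wt>0)*1.
    yy,xx=np.mgrid[v-9:v+10,u-9:u+10]; uu,vv=(wt*xx).sum()/wt.sum(),(wt*yy).sum()/wt.sum()
    r=ray(w,uu,vv); X=w['C']+r*(((c-w['C'])@n)/(r@n)); H.append(X); print(uu,vv,wt.sum(),X)
H=np.array(H); m=H.mean(0); y=(H[1]-H[0])/np.linalg.norm(H[1]-H[0]); print('hole dist',np.linalg.norm(H[1]-H[0]),'mid',m)
x=np.cross(y,n); L=(P-m)@np.stack([x,y,n],1)
win=np.zeros(L.shape[:2],bool); win[120:225,225:420]=1
b=win&(L[...,2]>.030)&(L[...,2]<.055)&(np.abs(L[...,0])<.08)&(np.abs(L[...,1])<.05); B=L[b]
t=B[B[:,2]>np.median(B[:,2])-.004]
print('bar top z',np.median(t[:,2]),'x',np.percentile(t[:,0],[1,99]),'y',np.percentile(t[:,1],[2,98]))
pl=win&(np.abs(L[...,2])<.005); A=L[pl]; print('plate x',np.percentile(A[:,0],[1,99]),'y',np.percentile(A[:,1],[1,99]))
yc=np.percentile(t[:,1],[2,98]).mean(); xc=np.percentile(t[:,0],[1,99]).mean()
grip=m+x*xc+y*yc+n*(.030); print('grip',grip,'xc,yc',xc,yc,'yaw',np.degrees(np.arctan2(-y[0],y[1])))
T=cam('top'); PT=(cloud(T)-m)@np.stack([x,y,n],1); wi=PT[205:255,210:305].reshape(-1,3)
s=wi[(np.abs(wi[:,0])<.02)&(np.abs(np.abs(wi[:,1])-.045)<.015)]; print('top view: plate z',np.median(s[:,2]))
s=wi[(np.abs(wi[:,0])<.035)&(np.abs(wi[:,1])<.02)&(wi[:,2]>.03)]; print('bar top z',np.median(s[:,2]),'y',s[:,1].min(),s[:,1].max())
go(grip-n*-.0-n*.019,frame(-n,y))
E
python3 lid.py
```

```text
plate c [0.4692 0.3262 0.0778] n [-0.4849  0.1126  0.8673] tilt 29.856895925487834
273.1294117647059 173.38823529411764 85.0 [0.4511 0.2548 0.0769]
375.6741573033708 169.14606741573033 89.0 [0.4835 0.3949 0.0768]
hole dist 0.14380306244496827 mid [0.4673 0.3249 0.0769]
bar top z 0.04378734451769119 x [-0.0418  0.0392] y [-0.0115  0.0114]
plate x [-0.0555  0.0531] y [-0.0935  0.0935]
grip [0.4516 0.3284 0.1022] xc,yc -0.0012847304858575187 -5.176785165014047e-05 yaw -12.997825014010376
top view: plate z -0.0004840973337406043
bar top z 0.04307425846747724 y -0.012606639423836705 0.012284182233561149
shift mm [  5.1  -2.3 171. ] rot deg [-1.39  0.1  -2.7 ] |r| 3.0
shift mm [  5.1  -2.3 171. ] rot deg [  0.16   2.15 177.28] |r| 177.3
```

```bash
python3 -m jog '[[[5,-2,30,-1.4,0.1,-2.7,70],[5,-2,70,-1.4,0.1,-2.7,70],[5,-2,100,-1.4,0.1,-2.7,70],[5,-2,110,-1.4,0.1,-2.7,70],[5,-2,110,-1.4,0.1,-2.7,70]]]' 30
sed -i '/^go(grip/d' lid.py
python3 - <<'E'
from h import *
y=np.array([.0324,.1401,-.0001]);n=np.array([-.4849,.1126,.8673]);go(np.array([.4516,.3284,.1022])-.019*n,frame(-n,y))
E
```

```text
time: 1.9
position: [0.4319, 0.3332, 0.1372]
tool_rot: [0.297, 2.606, -0.085]
ft_force: [-0.2, 0.5, -0.3]
grip_width: 0.812
grip_force: 0.0
shift mm [-0.1 -0.  59.5] rot deg [-0.23  0.    0.05] |r| 0.2
shift mm [-0.1 -0.  59.5] rot deg [  -0.     -0.36 -179.95] |r| 180.0
```

```bash
python3 -m jog '[[[0,0,25,0,0,0,70],[0,0,48,0,0,0,70],[0,0,59,0,0,0,70],[0,0,59,0,0,0,70],[0,0,59,0,0,0,15],[0,0,59,0,0,0,15],[0,0,59,0,0,0,15],[0,0,59,0,0,0,15],[0,0,59,0,0,0,15],[0,0,59,0,0,0,15]]]' 45
```

```text
time: 2.9
position: [0.4606, 0.3267, 0.0871]
tool_rot: [0.297, 2.605, -0.082]
ft_force: [-0.6, -0.0, -1.4]
grip_width: 0.342
grip_force: 0.0
```

```bash
python3 -m jog '[[[0,0,0,0,0,0,15],[0,0,0,0,0,0,15],[0,0,0,0,0,0,15]]]' 45
```

```text
time: 3.2
position: [0.4606, 0.3266, 0.0869]
tool_rot: [0.297, 2.605, -0.083]
ft_force: [-0.5, 0.2, 0.5]
grip_width: 0.184
grip_force: 0.0
```

The opening has passed below the bar's 24 mm with no grip force, so I need to look.

Run:
```python
from h import *
s=cam('side');t=cam('top');w=cam('wrist')
a=cv2.resize(s['image'][120:240,200:350],(600,480)); 
cv2.imwrite('pics/miss.png',np.hstack([cv2.resize(s['image'][130:230,220:320],(400,400),interpolation=cv2.INTER_CUBIC),cv2.resize(w['image'],(400,250))[:250].repeat(1,0) if 0 else cv2.copyMakeBorder(cv2.resize(w['image'],(400,250)),0,150,0,0,cv2.BORDER_CONSTANT)])[:,:,::-1])
print(ctrl.get_state()['grip_width'],ctrl.get_state()['grip_force'])
```

```text
0.17553108337974074 0.0
```

View pics/miss.png

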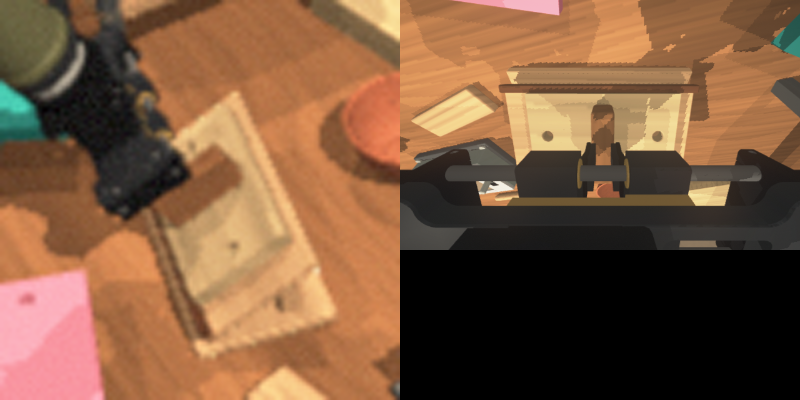

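The side crop shows the hand short of the bar, upslope-left of it, and the bar fully visible. I'll check where the reported TCP and the fingers really are in the pictures.

Run:
```python
from h import *
s=cam('side');t=cam('top');w=cam('wrist'); q,A=toolpose(); np.savez('miss.npz',s=s['image'])
for n,c in(('side',s),('top',t),('wrist',w)):
    print(n,'tcp',proj(c,q),'body front',proj(c,q-A[:,2]*.07))
# cloud in tool frame: what is near the axis, from side, top and wrist
for n,c in(('side',s),('top',t),('wrist',w)):
    L=(cloud(c)-q)@A; m=(np.abs(L[...,0])<.02)&(np.abs(L[...,1])<.07)&(L[...,2]>-.12)&(L[...,2]<.06); B=L[m]
    print(n,m.sum()); 
    for lo in np.arange(-.12,.06,.02):
        k=B[(B[:,2]>=lo)&(B[:,2]<lo+.02)]
        if len(k): print('  z %.2f n %d y %s x %s'%(lo,len(k),np.percentile(k[:,1],[5,50,95]).round(3),np.percentile(k[:,0],[5,95]).round(3)))
y=np.array([.0324,.1401,-.0001]);n=np.array([-.4849,.1126,.8673]);m=np.array([.4673,.3249,.0769])
F=np.stack([np.cross(y,n)/np.linalg.norm(np.cross(y,n)),y/np.linalg.norm(y),n],1)
print('lid check: tcp in lid(top of plate)',F.T@(q-m))
for nme,c in(('side',s),('top',t)):
  for a in((0,.072,0),(0,-.072,0),(-.042,0,.044),(.042,0,.044)): print(nme,a,proj(c,m+F@np.array(a)))
```

```text
side tcp [269.3753 177.059 ] body front [258.6138 167.9569]
top tcp [249.5723 230.9546] body front [242.739  241.6688]
wrist tcp [323.9122 222.2095] body front [323.49   271.6109]
side 231
  z -0.12 n 1 y [0.01 0.01 0.01] x [-0.02 -0.02]
  z -0.06 n 5 y [0.007 0.007 0.01 ] x [-0.014 -0.011]
  z -0.04 n 38 y [-0.017 -0.013  0.009] x [-0.018  0.016]
  z -0.02 n 42 y [-0.016 -0.013 -0.009] x [-0.018  0.018]
  z 0.00 n 141 y [-0.067 -0.032  0.057] x [-0.017  0.017]
  z 0.02 n 4 y [-0.067 -0.066 -0.066] x [-0.005  0.002]
top 575
  z -0.12 n 8 y [-0.04   0.013  0.014] x [-0.019 -0.01 ]
  z -0.10 n 8 y [0.009 0.012 0.015] x [-0.011  0.002]
  z -0.08 n 21 y [0.008 0.01  0.02 ] x [-0.014  0.007]
  z -0.06 n 35 y [-0.016  0.008  0.016] x [-0.014 -0.   ]
  z -0.04 n 53 y [-0.011  0.001  0.01 ] x [-0.019  0.004]
  z -0.02 n 16 y [-0.012 -0.012 -0.011] x [-0.018  0.013]
  z 0.00 n 430 y [-0.065 -0.017  0.063] x [-0.018  0.018]
  z 0.02 n 4 y [-0.068 -0.067 -0.066] x [0.    0.005]
wrist 9484
  z -0.12 n 326 y [-0.012 -0.012  0.013] x [0.003 0.018]
  z -0.10 n 539 y [-0.012 -0.007  0.013] x [-0.009  0.006]
  z -0.08 n 717 y [-0.016  0.008  0.017] x [0.006 0.012]
  z -0.06 n 536 y [-0.015  0.001  0.016] x [0.001 0.012]
  z -0.04 n 1526 y [-0.01  0.    0.01] x [-0.015  0.018]
  z 0.00 n 5832 y [-0.064  0.015  0.063] x [-0.018  0.018]
  z 0.02 n 8 y [-0.07  -0.022  0.069] x [-0.017 -0.007]
lid check: tcp in lid(top of plate) [-0.001   0.0001  0.0121]
side (0, 0.072, 0) [266.2598 166.3809]
side (0, -0.072, 0) [276.7752 191.2662]
side (-0.042, 0, 0.044) [256.1632 179.2466]
side (0.042, 0, 0.044) [273.5248 166.4655]
top (0, 0.072, 0) [227.2275 224.0767]
top (0, -0.072, 0) [274.3744 233.8118]
top (-0.042, 0, 0.044) [245.199  248.0705]
top (0.042, 0, 0.044) [248.1516 222.4042]
```

The lid measurement holds in all views, but finger material ends well short of the reported TCP. I'll back off and measure the true finger tips in the tool frame.

```bash
python3 -m jog '[[[0,0,-40,0,0,0,60],[0,0,-80,0,0,0,60],[0,0,-110,0,0,0,60],[0,0,-110,0,0,0,60],[0,0,-110,0,0,0,60],[0,0,-110,0,0,0,60],[0,0,-110,0,0,0,60]]]'
python3 - <<'E'
from h import *
s=cam('side');t=cam('top');w=cam('wrist'); q,A=toolpose(); print(q,ctrl.get_state()['grip_width'])
for n,c in(('side',s),('top',t),('wrist',w)):
    L=(cloud(c)-q)@A; m=(np.abs(L[...,0])<.04)&(np.abs(L[...,1])<.1)&(L[...,2]>-.16)&(L[...,2]<.03); B=L[m]
    print(n,m.sum()); 
    for lo in np.arange(-.16,.03,.01):
        k=B[(B[:,2]>=lo)&(B[:,2]<lo+.01)]
        if len(k)>2: print('  z %.2f n %d |y| %s y %s x %s'%(lo,len(k),np.percentile(abs(k[:,1]),[5,50,95]).round(3),np.percentile(k[:,1],[5,95]).round(3),np.percentile(k[:,0],[5,95]).round(3)))
a=cv2.resize(s['image'][100:220,190:340],(600,480),interpolation=cv2.INTER_CUBIC);cv2.imwrite('pics/back.png',a[:,:,::-1]); print(proj(s,q))
E
```

```text
time: 4.2
position: [0.4075, 0.3379, 0.1808]
tool_rot: [0.298, 2.606, -0.086]
ft_force: [0.0, 0.0, -0.6]
grip_width: 0.669
grip_force: 0.0
[0.4074 0.3385 0.1814] 0.6856628085184263
side 769
  z -0.16 n 67 |y| [0.006 0.048 0.054] y [-0.054  0.005] x [-0.026  0.018]
  z -0.15 n 305 |y| [0.026 0.074 0.096] y [-0.096  0.08 ] x [-0.035  0.028]
  z -0.14 n 80 |y| [0.014 0.093 0.097] y [-0.097  0.077] x [-0.039  0.029]
  z -0.13 n 125 |y| [0.008 0.054 0.093] y [-0.093  0.078] x [-0.039  0.017]
  z -0.12 n 95 |y| [0.016 0.086 0.09 ] y [-0.09   0.076] x [-0.039  0.028]
  z -0.11 n 40 |y| [0.038 0.086 0.089] y [-0.089  0.079] x [-0.039  0.031]
  z -0.09 n 6 |y| [0.028 0.031 0.036] y [0.028 0.036] x [-0.012 -0.007]
  z -0.07 n 8 |y| [0.039 0.041 0.042] y [-0.042 -0.039] x [-0.011  0.007]
  z -0.06 n 16 |y| [0.035 0.038 0.043] y [-0.043 -0.035] x [-0.013  0.009]
  z -0.05 n 15 |y| [0.035 0.037 0.041] y [-0.041  0.033] x [-0.013  0.008]
  z -0.04 n 9 |y| [0.033 0.037 0.039] y [-0.039  0.005] x [-0.011  0.007]
top 1920
  z -0.16 n 178 |y| [0.004 0.034 0.087] y [-0.076  0.078] x [-0.028  0.014]
  z
[... 1213 characters left out ...]
 z -0.12 n 7434 |y| [0.02  0.061 0.081] y [-0.079  0.08 ] x [0.004 0.038]
  z -0.11 n 1214 |y| [0.034 0.035 0.084] y [-0.08   0.082] x [-0.001  0.037]
  z -0.10 n 456 |y| [0.034 0.034 0.035] y [-0.034  0.035] x [-0.009  0.007]
  z -0.09 n 551 |y| [0.029 0.033 0.035] y [-0.034  0.035] x [-0.009  0.002]
  z -0.08 n 565 |y| [0.029 0.035 0.042] y [-0.04   0.041] x [-0.006  0.012]
  z -0.07 n 474 |y| [0.03  0.034 0.04 ] y [-0.038  0.039] x [0.003 0.012]
  z -0.06 n 425 |y| [0.029 0.031 0.038] y [-0.037  0.037] x [-0.002  0.012]
  z -0.05 n 394 |y| [0.029 0.031 0.038] y [-0.036  0.037] x [-0.006  0.012]
  z -0.04 n 153 |y| [0.029 0.031 0.037] y [-0.036  0.037] x [-0.007  0.012]
[252.2332 162.7055]
```

View pics/back.png

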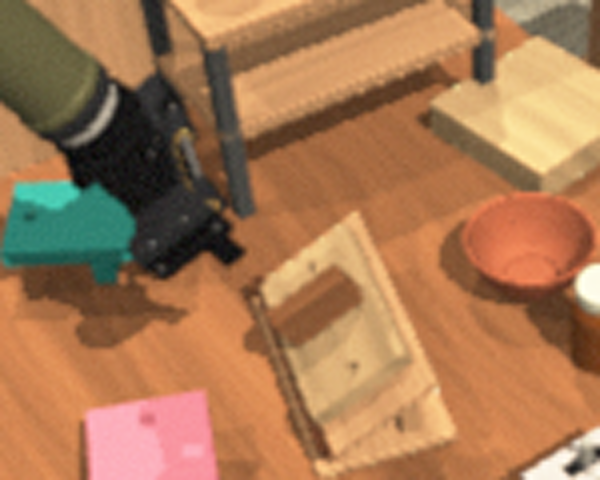

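The picture shows the finger tips well clear of the lid, at crop (240,250), with the lid undisturbed. All three cameras agree that the fingers end about 35 mm short of the reported TCP. I'll get the exact offset and use it from here on.

```bash
python3 - <<'E'
from h import *
q,A=toolpose()
for n in('side','top','wrist'):
    c=cam(n); L=(cloud(c)-q)@A
    B=L[(np.abs(L[...,0])<.02)&(np.abs(abs(L[...,1])-.036)<.012)&(L[...,2]>-.06)&(L[...,2]<.0)]
    print(n,'tip z',np.percentile(B[:,2],[90,98,100]),'x',B[:,0].min(),B[:,0].max(),'y-',np.percentile(B[B[:,1]<0,1],[1,99]) ,'y+',np.percentile(B[B[:,1]>0,1],[1,99]) if (B[:,1]>0).any() else '')
    B=L[(np.abs(L[...,0])<.036)&(np.abs(L[...,1])>.05)&(np.abs(L[...,1])<.09)&(L[...,2]>-.14)&(L[...,2]<-.06)]; print('  body front',np.percentile(B[:,2],[95,99,100]))
y=np.array([.0324,.1401,-.0001]);n=np.array([-.4849,.1126,.8673]);go(np.array([.4516,.3284,.1022])-.019*n,frame(-n,y))
E
python3 lid.py | head -12
```

```text
side tip z [-0.0367 -0.0359 -0.0354] x -0.012986383530723553 0.009833922710145427 y- [-0.0424 -0.0353] y+ [0.0334 0.0413]
  body front [-0.1063 -0.105  -0.1041]
top tip z [-0.0398 -0.0371 -0.0371] x -0.01402209395675709 0.007759464294999425 y- [-0.0385 -0.0291] y+ [0.0298 0.0391]
  body front [-0.1178 -0.1096 -0.1088]
wrist tip z [-0.0392 -0.0367 -0.0355] x -0.00943149430631322 0.01183643087781056 y- [-0.0379 -0.0289] y+ [0.0304 0.0394]
  body front [-0.113  -0.1084 -0.1054]
shift mm [  0.3  -0.  110.8] rot deg [-0.14  0.04  0.02] |r| 0.1
shift mm [  0.3  -0.  110.8] rot deg [  -0.06   -0.22 -179.98] |r| 180.0
plate c [0.4692 0.3262 0.0778] n [-0.4849  0.1126  0.8673] tilt 29.856895925487834
273.1294117647059 173.38823529411764 85.0 [0.4511 0.2548 0.0769]
375.6741573033708 169.14606741573033 89.0 [0.4835 0.3949 0.0768]
hole dist 0.14380306244496827 mid [0.4673 0.3249 0.0769]
bar top z 0.04378734451769119 x [-0.0418  0.0392] y [-0.0115  0.0114]
plate x [-0.0555  0.0531] y [-0.0935  0.0935]
grip [0.4516 0.3284 0.1022] xc,yc -0.0012847304858575187 -5.176785165014047e-05 yaw -12.997825014010376
top view: plate z -0.0004372645215082805
bar top z 0.04263905534085004 y -0.012531162367598731 0.012232949766126485
```

```bash
cat >> h.py <<'E'
OFF=.0355  # reported TCP lies this far beyond the true finger ends (measured in 3 views)
def go(p,M):
    "p: true finger-end target, M: tool axes"
    q,A=toolpose(); p=np.array(p)+OFF*M[:,2]
    for s in (1,-1):
        B=M@np.diag([s,s,1]); r=R.from_matrix(A.T@B).as_rotvec(degrees=True)
        print('shift mm',(A.T@(p-q)*1000).round(1),'rot deg',r.round(2),'|r|',round(np.linalg.norm(r),1))
E
python3 -m jog '[[[0,0,40,0,0,0,70],[0,0,80,0,0,0,70],[0,0,115,0,0,0,70],[0,0,135,0,0,0,70],[0,0,146,0,0,0,70],[0,0,146,0,0,0,70],[0,0,146,0,0,0,70]]]'
python3 -m jog '[[[0,0,0,0,0,0,15],[0,0,0,0,0,0,15],[0,0,0,0,0,0,15],[0,0,0,0,0,0,15],[0,0,0,0,0,0,15],[0,0,0,0,0,0,15],[0,0,0,0,0,0,15],[0,0,0,0,0,0,15]]]' 45
```

```text
time: 5.25
position: [0.4781, 0.3234, 0.0566]
tool_rot: [0.297, 2.605, -0.081]
ft_force: [-0.0, 0.9, -0.2]
grip_width: 0.805
grip_force: 0.0
time: 6.05
position: [0.4781, 0.3223, 0.0558]
tool_rot: [0.297, 2.605, -0.083]
ft_force: [-0.9, 0.2, 0.6]
grip_width: 0.273
grip_force: 45.0
```

Gripped at 45 N with a 24 mm opening. Now I lift the lid off square to the rack.

```bash
python3 -m jog '[[[0,0,-10,0,0,0,15],[0,0,-30,0,0,0,15],[0,0,-60,0,0,0,15],[0,0,-100,0,0,0,15],[0,0,-130,0,0,0,15],[0,0,-150,0,0,0,15],[0,0,-150,0,0,0,15]]]'
python3 - <<'E'
from h import *
a=np.radians(3.2); y=np.array([-np.sin(a),np.cos(a),0]); go([.72,-.02,.33],frame(np.array([0,0,-1.]),y)); print(ctrl.get_state()['joint_positions'])
E
```

```text
time: 6.75
position: [0.404, 0.3422, 0.1881]
tool_rot: [0.295, 2.605, -0.075]
ft_force: [0.7, 0.4, -5.1]
grip_width: 0.27
grip_force: 45.0
shift mm [-390.4 -282.4  100.8] rot deg [ -4.05  29.7  -15.74] |r| 33.9
shift mm [-390.4 -282.4  100.8] rot deg [ 42.39   5.78 158.77] |r| 164.4
[-1.1824 -0.0974  0.0405  2.0175  0.563   1.1669 -0.0084]
```

```bash
python3 -m jog '[[[-20,-14,-25,0,1,-1,15],[-55,-40,-25,0,3,-2,15],[-95,-69,-15,-1,7,-4,15],[-135,-98,0,-1,10,-5,15],[-175,-127,20,-2,13,-7,15],[-215,-156,35,-2,16,-9,15],[-255,-185,50,-3,19,-10,15],[-290,-210,65,-3,22,-12,15],[-325,-235,80,-4,25,-13,15],[-350,-255,90,-4,27,-14,15]]]'
python3 - <<'E'
from h import *
a=np.radians(3.2); y=np.array([-np.sin(a),np.cos(a),0]); go([.72,-.02,.33],frame(np.array([0,0,-1.]),y)); print(ctrl.get_state()['joint_positions'])
E
```

```text
time: 7.75
position: [0.6883, 0.0079, 0.2805]
tool_rot: [-0.033, 3.098, -0.011]
ft_force: [-0.3, 0.1, -3.1]
grip_width: 0.265
grip_force: 45.0
shift mm [-31.6 -28.7 -12.4] rot deg [-0.49  2.47 -1.98] |r| 3.2
shift mm [-31.6 -28.7 -12.4] rot deg [  3.84   0.77 177.98] |r| 178.0
[-0.5875  0.4097  0.7679  1.2599 -0.2794  1.5345  1.7272]
```

```bash
python3 -m jog '[[[-15,-14,-6,0,1,-1,15],[-32,-29,-12,-0.5,2.5,-2,15],[-32,-29,-12,-0.5,2.5,-2,15],[-32,-29,-12,-0.5,2.5,-2,15]]]'
python3 - <<'E'
from h import *
d=cam('wrist'); save(d,'pics/w2.png'); np.savez('w2.npz',**{k:d[k] for k in('image','depth','cx','cy','f','R','t','C')},q=toolpose()[0],A=toolpose()[1]); print(toolpose(),d['C'])
s=cam('top')
np.savez('t2.npz',**{k:s[k] for k in('image','depth','cx','cy','f','R','t','C')})
E
```

```text
time: 8.15
position: [0.7188, -0.017, 0.2936]
tool_rot: [0.089, -3.14, -0.004]
ft_force: [-0.5, 0.3, -4.7]
grip_width: 0.272
grip_force: 45.0
(array([ 0.7185, -0.0156,  0.2944]), array([[-0.9983, -0.0581,  0.0003],
       [-0.0581,  0.9983,  0.0038],
       [-0.0005,  0.0038, -1.    ]])) [ 0.6398 -0.0214  0.492 ]
```

View pics/w2.png

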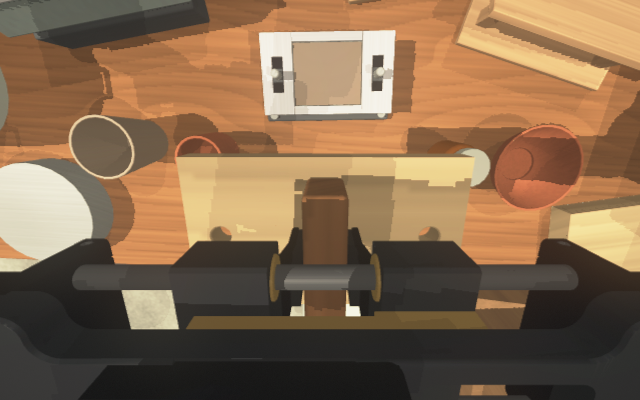

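The wrist view shows the mould rim from (260,32) to (395,118), with the dowels near (274,72) and (378,71) and dark slots. The held lid is below it, with its holes at (221,234) and (429,234). I'll enlarge the mould.

Run:
```python
from h import *
w=dict(np.load('w2.npz')); save(w,'pics/p2.png',(255,25,400,125),5.5)
P=cloud(w)
b=P[30:118,262:395]; 
hsv=cv2.cvtColor(w['image'],cv2.COLOR_RGB2HSV); m=((hsv[...,1]<40)&(hsv[...,2]>170)).astype(np.uint8); m[:25]=0;m[125:]=0;m[:,:250]=0;m[:,405:]=0
cs=max(cv2.findContours(m,cv2.RETR_EXTERNAL,cv2.CHAIN_APPROX_NONE)[0],key=cv2.contourArea)[:,0,:]
zr=np.median(P[m>0][:,2]); print('rim z',zr,m.sum())
X=np.array([onz(w,u,v,.06)[:2]*1000 for u,v in cs]).astype(np.float32); r=cv2.minAreaRect(X); print(r)
# depth of dowel regions
for u0,v0 in((274,72),(378,71)):
    q=P[v0-8:v0+9,u0-10:u0+14]; print((q[...,2]*1000).round(0).astype(int)[::2])
```

```text
rim z 0.059545796198496787 5601
((586.23779296875, -20.214263916015625), (115.5633316040039, 188.58705139160156), 4.134748458862305)
[[ 60  59  60  58  59  58  60  60  59  58  60  59  59  60  60  61  60  60
   59  58  60  59  60  60]
 [ 60  58  59  59  60  60  58  59  59  58  60  60  59  61  60  60  61  60
   60  58  59  59  60  60]
 [ 60  59  60  59  60  58  59  58  60  60  85  59  60  60  59  59  60  59
   58  60  59  59  60  61]
 [ 61  58  59  60  60  60  59  83  85  87  87  85  86  84  60  59  61  61
   59  59  60  60  60  59]
 [ 60  60  58  60  59  59  85  84  84  86  86  86  86  85  84  75  62  61
   59  59  60  60  58  60]
 [ 60  60  59  59  59  60  59  86  86  84 492  85  86  86  84  79  73  61
   60  61  60  60  59  58]
 [ 60  60  58  60  59  60  57  60  86  86  85  86  84  85  81  76  68  60
   60  59  60  58  61  61]
 [ 59  60  60  60  60  59  59  60  59  60  74  78  77  74  71  66  61  60
   61  60  60  59  61  60]
 [ 60  59  59  59  60  60  60  59  60  60  59  61  61  60  60  60  60  60
   60  60  60  60  58  58]]
[[59 59 60 60 59 61 60 60 59 60 62 59 61 61 59 59 61 60 61 60 60 59 59 60]
 [59 59 60 59 59 61 60 61 58 59 59 60 59 61 60 60 60 62 59 59 60 59 59 61]
 [59 59 60 59 58 60 60 60 61 60 83 84 85 84 84 61 58 60 59 61 59 60 59 60]
 [59 59 61 59 61 60 61 63 83 85 85 85 84 85 86 87 85 59 57 59 59 59 58 58]
 [59 58 59 60 60 59 66 79 85 86 84 85 85 85 85 85 84 60 60 61 58 60 60 58]
 [58 60 59 60 60 63 70 77 84 86 86 85 86 87 86 85 60 61 60 60 60 59 59 59]
 [61 60 61 60 59 62 67 73 79 81 84 85 86 83 83 59 58 60 59 59 60 60 60 60]
 [60 58 60 61 60 60 62 64 66 69 72 65 62 60 59 61 60 61 60 60 60 59 60 61]
 [58 59 60 60 61 61 59 60 59 60 60 60 60 59 61 59 60 59 59 59 59 59 59 59]]
```

View pics/p2.png

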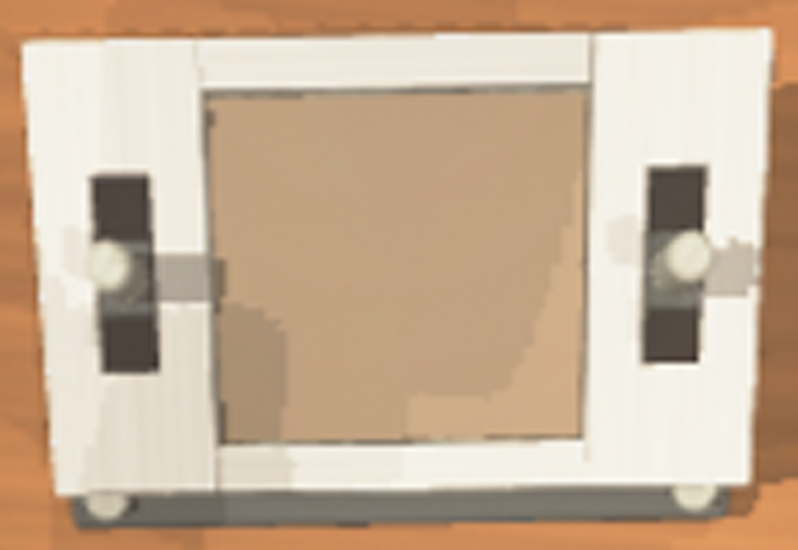

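Very clear: the dowel tips are at crop (108,265) and (688,257). The slots are dark, and the two screw heads at the bottom are not dowels. Next I measure dowel tips, rim and the held lid in the tool frame.

```bash
cat > fitlid.py <<'E'
from h import *
w=dict(np.load('w2.npz')); P=cloud(w); q,A=w['q'],w['A']
D=[]
for u0,v0 in((378,71),(274,72)):
    B=P[v0-10:v0+10,u0-12:u0+14].reshape(-1,3); B=B[(B[:,2]>.081)&(B[:,2]<.095)]
    r=cv2.minEnclosingCircle((B[:,:2]*1000).astype(np.float32)); D.append(B[:,:2].mean(0)); print('dowel',B[:,:2].mean(0)*1000,len(B),r,np.median(B[:,2]))
D=np.array(D); v=D[0]-D[1]; print('dist',np.linalg.norm(v),'mid',D.mean(0),'yaw',np.degrees(np.arctan2(-v[0],v[1])))
Q=P[25:125,250:405].reshape(-1,3); Q=Q[np.abs(Q[:,2]-.0597)<.004]; print('rim',cv2.minAreaRect((Q[:,:2]*1000).astype(np.float32)),'z',np.median(Q[:,2]))
# held lid in the tool frame (true tip origin)
L=(P-(q-OFF*A[:,2]))@A
S=np.concatenate([L[170:225,215:290].reshape(-1,3),L[170:225,365:440].reshape(-1,3)]); S=S[(S[:,2]>0)&(S[:,2]<.03)]
c=np.median(S,0)
for _ in range(4): c=S.mean(0); n=np.linalg.svd(S-c,full_matrices=False)[2][2]; n*=-np.sign(n[2]); e=np.abs((S-c)@n); S=S[e<.003]
print('lid plate normal in tool',n,'z at axis',c[2]+ (n[:2]@c[:2])/n[2])
d=(L-c)@n; m=(np.abs(d)<.003); m[:140]=0; m[240:]=0
ys,xs=np.nonzero(m)
# front edge: max tool x per column; side edges per row
ed=np.array([L[np.nonzero(m[:,u])[0].min(),u] for u in range(200,460,4) if m[:,u].sum()>10]); k=np.polyfit(ed[:,1],ed[:,0],1); print('front edge tool x at y=0',k[1],'slope deg',np.degrees(np.arctan(k[0])),np.std(ed[:,0]-np.polyval(k,ed[:,1])))
se=np.array([[L[v,np.nonzero(m[v])[0].min()][1],L[v,np.nonzero(m[v])[0].max()][1]] for v in range(170,225,4)]); print('side edges y',np.median(se,0),np.median(se,0).mean())
b=(L[...,2]<-.028)&(L[...,2]>-.04)&(np.abs(L[...,1])<.02)&(L[...,0]>.02)&(L[...,0]<.06); B=L[b]; print('bar top',len(B),np.median(B[:,2]) if len(B) else '',np.percentile(B[:,0],99) if len(B) else '')
E
python3 fitlid.py
```

```text
dowel [578.6507  51.0052] 69 ((578.5501098632812, 51.133460998535156), 5.876097202301025) 0.0849587488249226
dowel [589.1912 -91.9486] 64 ((588.9142456054688, -92.17581939697266), 5.884243965148926) 0.08520208150854205
dist 0.1433419124064396 mid [ 0.5839 -0.0205] yaw 4.2169888200795
rim ((582.4478149414062, -20.693702697753906), (110.35906982421875, 190.2045135498047), 4.143218994140625) z 0.05887587351991553
lid plate normal in tool [ 0.0006  0.0002 -1.    ] z at axis 0.012676824991467751
front edge tool x at y=0 0.05347005150637002 slope deg -0.10334542168276788 0.00014384153194451846
side edges y [-0.0956  0.0939] -0.0008887924788824955
bar top 1808 -0.031083270890807695 0.04049569898583927
```

```bash
cat >> fitlid.py <<'E'
t=B[np.abs(B[:,2]-np.median(B[:,2]))<.003]; print('bar top y edges',np.percentile(t[:,1],[2,98]))
g=cv2.cvtColor(w['image'],cv2.COLOR_RGB2GRAY)
for u in(221,429):
    p=g[222:240,u-14:u+15].astype(float); yy,xx=np.nonzero(p<np.median(p)-40); xx=xx+u-14; X=[]
    for uu in(xx.min()-.5,xx.max()+.5):
        r=A.T@ray(w,uu,233); o=A.T@(w['C']-(q-OFF*A[:,2])); X.append((o+r*(.0127-o[2])/r[2])[1])
    print('hole y in tool',X,np.mean(X))
E
python3 fitlid.py | tail -3
cat > aim.py <<'E'
from h import *
a=np.radians(4.18); y=np.array([-np.sin(a),np.cos(a),0]); M=frame(np.array([0,0,-1.]),y)
lt=np.array([-.0013,float(sys.argv[2]),0])
p=np.array([.5838,-.0205,float(sys.argv[1])+.0300])-M@lt; go(p,M)
s=ctrl.get_state(); print(s['time'],s['ft_force'],s['joint_positions'])
q,A=toolpose(); print('lid underside z now',q[2]+OFF-.030,'lid xy err mm',((q+A@lt)[:2]-[.5838,-.0205])*1000)
E
python3 aim.py .11 -.0005
```

```text
bar top y edges [-0.0121  0.0102]
hole y in tool [np.float64(-0.0804111543410184), np.float64(-0.06590579176419505)] -0.07315847305260673
hole y in tool [np.float64(0.06379547626424212), np.float64(0.07757696106355864)] 0.07068621866390037
shift mm [136.3   1.8 190.5] rot deg [ 0.26  0.09 -0.78] |r| 0.8
shift mm [136.3   1.8 190.5] rot deg [  0.15  -0.41 179.22] |r| 179.2
8.25 [-0.4018  0.4448 -4.4403] [-0.4553  0.5261  0.746   1.0786 -0.3539  1.6541  1.8182]
lid underside z now 0.3006779096224428 lid xy err mm [135.9069   5.3617]
```

```bash
python3 aim.py .11 -.001; python3 -m jog '[[[25,0,10,0,0,0,15],[65,1,30,0.1,0,-0.3,15],[100,2,60,0.2,0,-0.5,15],[125,2,95,0.2,0.1,-0.7,15],[136,2,130,0.3,0.1,-0.8,15],[136,2.3,160,0.3,0.1,-0.8,15],[136,2.3,180,0.3,0.1,-0.8,15],[136,2.3,190,0.3,0.1,-0.8,15],[136,2.3,190,0.3,0.1,-0.8,15],[136,2.3,190,0.3,0.1,-0.8,15]]]'; python3 aim.py .095 -.001
```

```text
shift mm [136.3   2.3 190.5] rot deg [ 0.26  0.09 -0.78] |r| 0.8
shift mm [136.3   2.3 190.5] rot deg [  0.15  -0.41 179.22] |r| 179.2
8.25 [-0.4018  0.4448 -4.4403] [-0.4553  0.5261  0.746   1.0786 -0.3539  1.6541  1.8182]
lid underside z now 0.3006779096224428 lid xy err mm [135.9365   4.8626]
time: 9.25
position: [0.5845, -0.0199, 0.1071]
tool_rot: [-0.116, 3.136, -0.001]
ft_force: [1.3, 0.1, -3.8]
grip_width: 0.274
grip_force: 45.0
shift mm [ 2.1  0.5 17.6] rot deg [-0.06  0.21  0.05] |r| 0.2
shift mm [ 2.1  0.5 17.6] rot deg [  -0.33   -0.09 -179.95] |r| 180.0
9.25 [ 1.2674  0.0666 -3.8172] [-0.6609  0.2834  0.765   1.747  -0.2095  1.1914  1.8063]
lid underside z now 0.11257856841681707 lid xy err mm [ 2.0659 -0.2893]
```

```bash
python3 -m jog '[[[2,0.3,8,0,0.2,0,15],[2,0.3,12,0,0.2,0,15],[2,0.3,12,0,0.2,0,15],[2,0.3,12,0,0.2,0,15],[2,0.3,12,0,0.2,0,15]]]'; python3 aim.py .09 -.001;  python3 -m jog '[[[0,0,0,0,0,0,15],[0,0,0,0,0,0,15],[0,0,0,0,0,0,15]]]'; python3 aim.py .09 -.001
```

```text
time: 9.75
position: [0.5821, -0.0203, 0.0941]
tool_rot: [0.114, -3.138, 0.002]
ft_force: [0.0, -0.4, -4.6]
grip_width: 0.269
grip_force: 45.0
shift mm [-0.4  0.7  9.6] rot deg [-0.08 -0.07 -0.  ] |r| 0.1
shift mm [-0.4  0.7  9.6] rot deg [ -0.11   0.13 180.  ] |r| 180.0
9.75 [ 0.0068 -0.3823 -4.5801] [-0.6561  0.2959  0.7611  1.7619 -0.2183  1.1721  1.8127]
lid underside z now 0.09964443661039107 lid xy err mm [-0.2926 -0.6811]
time: 10.05
position: [0.582, -0.0201, 0.094]
tool_rot: [0.115, -3.138, 0.002]
ft_force: [0.1, 0.3, -3.0]
grip_width: 0.274
grip_force: 45.0
shift mm [-0.5  0.5  9.5] rot deg [-0.07 -0.08  0.01] |r| 0.1
shift mm [-0.5  0.5  9.5] rot deg [   0.12   -0.12 -179.99] |r| 180.0
10.05 [ 0.0708  0.3437 -3.0276] [-0.6562  0.2959  0.761   1.7621 -0.2183  1.1721  1.8127]
lid underside z now 0.09954258074108963 lid xy err mm [-0.4061 -0.5257]
```

```bash
python3 -m jog '[[[-0.3,0.4,4,0,0,0,15],[-0.4,0.5,8,0,0,0,15],[-0.4,0.5,10,0,0,0,15],[-0.4,0.5,12,0,0,0,15],[-0.4,0.5,13,0,0,0,15],[-0.4,0.5,14,0,0,0,15],[-0.4,0.5,15,0,0,0,15],[-0.4,0.5,16,0,0,0,15],[-0.4,0.5,16,0,0,0,15]]]'; python3 aim.py .06 -.001
```

```text
time: 10.95
position: [0.5822, -0.0197, 0.0778]
tool_rot: [0.115, -3.138, 0.002]
ft_force: [0.2, 0.1, -4.3]
grip_width: 0.273
grip_force: 45.0
shift mm [-0.3  0.1 23.3] rot deg [-0.08 -0.1   0.01] |r| 0.1
shift mm [-0.3  0.1 23.3] rot deg [   0.15   -0.12 -179.99] |r| 180.0
10.95 [ 0.2229  0.1381 -4.319 ] [-0.6492  0.3143  0.7547  1.7778 -0.2332  1.1431  1.8228]
lid underside z now 0.08333801109908301 lid xy err mm [-0.2303 -0.0778]
```

```bash
python3 -m jog '[[[0,0,1,0,0,0,15],[0,0,2,0,0,0,15],[0,0,3,0,0,0,15],[0,0,4,0,0,0,15],[0,0,5,0,0,0,15],[0,0,5,0,0,0,15]]]'; python3 aim.py .06 -.001
```

```text
time: 11.55
position: [0.5822, -0.0197, 0.0728]
tool_rot: [0.115, -3.138, 0.002]
ft_force: [-0.1, 0.5, -4.5]
grip_width: 0.269
grip_force: 45.0
shift mm [-0.3  0.1 18.3] rot deg [-0.08 -0.1   0.  ] |r| 0.1
shift mm [-0.3  0.1 18.3] rot deg [   0.16   -0.12 -180.  ] |r| 180.0
11.55 [-0.1046  0.4921 -4.473 ] [-0.6468  0.3201  0.7527  1.7827 -0.2379  1.1341  1.8263]
lid underside z now 0.07826815170398907 lid xy err mm [-0.2574 -0.12  ]
```

No contact force with the lid 8 mm below the tip height, so both dowels are in the holes. I'll carry on down gently.

```bash
python3 -m jog '[[[0,0,2,0,0,0,15],[0,0,4,0,0,0,15],[0,0,6,0,0,0,15],[0,0,8,0,0,0,15],[0,0,10,0,0,0,15],[0,0,12,0,0,0,15],[0,0,13,0,0,0,15],[0,0,14,0,0,0,15],[0,0,14,0,0,0,15]]]'; python3 -m jog '[[[0,0,0.5,0,0,0,15],[0,0,1,0,0,0,15],[0,0,1.5,0,0,0,15],[0,0,2,0,0,0,15],[0,0,2,0,0,0,15]]]'; python3 aim.py .06 -.001
```

```text
time: 12.45
position: [0.5822, -0.0197, 0.0588]
tool_rot: [0.115, -3.138, 0.002]
ft_force: [1.1, -0.8, -4.3]
grip_width: 0.274
grip_force: 45.0
time: 12.95
position: [0.5823, -0.0197, 0.0569]
tool_rot: [0.115, -3.138, 0.002]
ft_force: [-0.5, -0.3, -4.6]
grip_width: 0.271
grip_force: 45.0
shift mm [-0.2  0.1  2.4] rot deg [-0.08 -0.08  0.01] |r| 0.1
shift mm [-0.2  0.1  2.4] rot deg [   0.13   -0.12 -179.99] |r| 180.0
12.95 [-0.5429 -0.2807 -4.5954] [-0.6388  0.3388  0.7457  1.7975 -0.2533  1.1053  1.8377]
lid underside z now 0.06239792185450514 lid xy err mm [-0.1685 -0.1255]
```

```bash
python3 -m jog '[[[0,0,0.4,0,0,0,15],[0,0,0.8,0,0,0,15],[0,0,1.2,0,0,0,15],[0,0,1.6,0,0,0,15],[0,0,1.6,0,0,0,15]]]'; python3 -m jog '[[[0,0,0.3,0,0,0,15],[0,0,0.6,0,0,0,15],[0,0,0.6,0,0,0,15]]]'
```

```text
time: 13.45
position: [0.5823, -0.0197, 0.0553]
tool_rot: [0.115, -3.138, 0.002]
ft_force: [0.5, -0.7, -3.8]
grip_width: 0.274
grip_force: 45.0
time: 13.75
position: [0.5822, -0.0197, 0.0547]
tool_rot: [0.115, -3.138, 0.002]
ft_force: [1.2, -0.8, -4.3]
grip_width: 0.273
grip_force: 45.0
```

```bash
python3 -m jog '[[[0,0,0.3,0,0,0,15],[0,0,0.6,0,0,0,15],[0,0,0.6,0,0,0,15]]]'
```

```text
time: 14.05
position: [0.5822, -0.0197, 0.0541]
tool_rot: [0.115, -3.138, 0.002]
ft_force: [0.3, -0.4, -3.3]
grip_width: 0.269
grip_force: 45.0
```

```bash
python3 -m jog '[[[0,0,0.4,0,0,0,15],[0,0,0.8,0,0,0,15],[0,0,0.8,0,0,0,15]]]'
```

```text
time: 14.35
position: [0.5824, -0.0197, 0.0537]
tool_rot: [0.115, -3.138, 0.002]
ft_force: [-0.2, -1.4, -1.7]
grip_width: 0.271
grip_force: 45.0
```

```bash
python3 -m jog '[[[0,0,0.4,0,0,0,15],[0,0,0.8,0,0,0,15],[0,0,0.8,0,0,0,15]]]'
```

```text
time: 14.65
position: [0.5825, -0.0197, 0.0537]
tool_rot: [0.115, -3.138, 0.001]
ft_force: [-3.1, 0.0, 6.3]
grip_width: 0.274
grip_force: 45.0
```

The lid is seated: the height has stopped at the rim and the force has gone from −4 to +6 N. Now release and retreat straight up.

```bash
python3 -m jog '[[[0,0,-0.6,0,0,0,15],[0,0,-0.6,0,0,0,15],[0,0,-0.6,0,0,0,60],[0,0,-0.6,0,0,0,60],[0,0,-0.6,0,0,0,60],[0,0,-0.6,0,0,0,60],[0,0,-0.6,0,0,0,60],[0,0,-0.6,0,0,0,60],[0,0,-0.6,0,0,0,60],[0,0,-0.6,0,0,0,60]]]';  python3 -m jog '[[[0,0,-5,0,0,0,60],[0,0,-20,0,0,0,60],[0,0,-50,0,0,0,60],[0,0,-90,0,0,0,60],[0,0,-130,0,0,0,60],[0,0,-170,0,0,0,60],[0,0,-200,0,0,0,60],[0,0,-200,0,0,0,60]]]'
python3 - <<'E'
from h import *
t=cam('top'); s=cam('side')
for n,c in(('top',t),('side',s)):
    P=cloud(c).reshape(-1,3); Q=P[(np.abs(P[:,0]-.583)<.07)&(np.abs(P[:,1]+.02)<.12)&(P[:,2]>.066)&(P[:,2]<.09)]
    k=np.abs(Q[:,2]-np.median(Q[:,2]))<.005;Q=Q[k]; C=np.c_[Q[:,:2]-[.583,-.02],np.ones(len(Q))]; f=np.linalg.lstsq(C,Q[:,2],rcond=None)[0]
    print(n,len(Q),'plate top z',np.median(Q[:,2]),'slope',f[:2],cv2.minAreaRect((Q[:,:2]*1000).astype(np.float32)))
# console panel + knobs
a=np.hstack([cv2.resize(t['image'][185:265,420:525],(400,305),interpolation=cv2.INTER_CUBIC),cv2.resize(s['image'][260:365,325:440],(334,305),interpolation=cv2.INTER_CUBIC)]); cv2.imwrite('pics/con.png',a[:,:,::-1])
P=cloud(t)
k=[dep(t,u,v) for u,v in((457,242),(479,238),(502,232))]; print(np.array(k))
E
```

```text
time: 15.65
position: [0.5822, -0.0197, 0.0531]
tool_rot: [0.115, -3.138, 0.002]
ft_force: [-0.2, 0.4, 0.3]
grip_width: 0.686
grip_force: 0.0
time: 16.45
position: [0.5853, -0.0201, 0.2594]
tool_rot: [-0.114, 3.131, -0.001]
ft_force: [-0.4, -0.8, -0.1]
grip_width: 0.688
grip_force: 0.0
top 688 plate top z 0.07787601136447031 slope [ 0.0054 -0.0028] ((582.2189331054688, 24.045185089111328), (110.67835998535156, 103.46739196777344), 3.8673877716064453)
side 1130 plate top z 0.07728894035277324 slope [0.001  0.0002] ((585.1473388671875, -21.359283447265625), (114.32069396972656, 192.72731018066406), 3.496919870376587)
[[ 0.4124 -0.2745  0.1129]
 [ 0.4224 -0.3397  0.1094]
 [ 0.4379 -0.406   0.1126]]
```

The lid is home: its plate top is at 77–78 mm and level in both views. Now to a look pose over the console.

Run:
```python
from h import *
a=np.radians(11); y=np.array([-np.sin(a),np.cos(a),0]); x=np.array([np.cos(a),np.sin(a),0]); n=-.5*x+np.array([0,0,.866])
go(np.array([.422,-.34,.115])+.13*n,frame(-n,y)); print(ctrl.get_state()['joint_positions'])
```

```text
shift mm [ 230.8 -313.4   57.8] rot deg [ -1.83 -29.92  -6.66] |r| 30.7
shift mm [ 230.8 -313.4   57.8] rot deg [-44.81   2.75 167.5 ] |r| 173.4
[-0.697   0.1838  0.7934  1.5412 -0.1307  1.4707  1.7445]
```

```bash
python3 -m jog '[[[20,-27,0,0,-1,0,30],[45,-60,0,0,-4,-1,30],[70,-95,5,0,-8,-2,30],[95,-130,10,-0.5,-12,-3,30],[120,-165,20,-1,-16,-4,30],[145,-200,30,-1,-20,-5,30],[170,-232,40,-1.5,-24,-6,30],[195,-265,48,-2,-28,-6.5,30],[215,-292,54,-2,-30,-6.7,30],[231,-313,58,-2,-30,-6.7,30]]]'; python3 -m jog '[[[0,0,0,0,0,0,30],[0,0,0,0,0,0,30],[0,0,0,0,0,0,30]]]'
python3 - <<'E'
from h import *
d=cam('wrist'); save(d,'pics/w3.png'); np.savez('w3.npz',**{k:d[k] for k in('image','depth','cx','cy','f','R','t','C')},q=toolpose()[0],A=toolpose()[1]); print(toolpose(),ctrl.get_state()['joint_positions'])
E
```

```text
time: 17.55
position: [0.4054, -0.3043, 0.2056]
tool_rot: [-0.219, 2.622, 0.065]
ft_force: [0.3, -4.5, 0.1]
grip_width: 0.346
grip_force: 0.0
time: 17.85
position: [0.4136, -0.2954, 0.2064]
tool_rot: [-0.251, 2.62, 0.075]
ft_force: [1.4, 1.1, 0.3]
grip_width: 0.349
grip_force: 0.0
(array([ 0.4142, -0.2948,  0.2066]), array([[-0.8559, -0.1934,  0.4797],
       [-0.1658,  0.9811,  0.0996],
       [-0.4899,  0.0057, -0.8718]])) [ 0.1507 -0.3003  0.6587  2.0803 -0.2887  1.04    2.691 ]
```

View pics/w3.png

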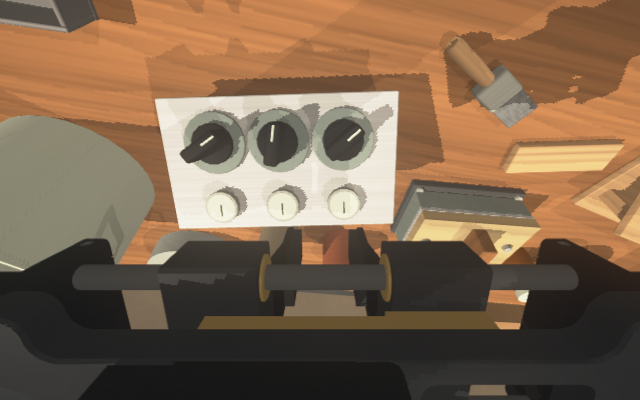

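The wrist view shows the console with its middle knob at (278,140). The left knob is at (345,138) and the right one at (213,140), both turned. Joint 7 sits at its range end, so I'll use the half-turn grasp. Knob measurement first.

```bash
cat > knob.py <<'E'
from h import *
w=dict(np.load('w3.npz')); P=cloud(w)
# panel plane from white pixels
hsv=cv2.cvtColor(w['image'],cv2.COLOR_RGB2HSV); m=(hsv[...,1]<30)&(hsv[...,2]>200); m[:95]=0;m[225:]=0;m[:,:160]=0;m[:,395:]=0
Q=P[m]; 
for _ in range(6): c=np.median(Q,0); c=Q.mean(0); n=np.linalg.svd(Q-c,full_matrices=False)[2][2]; n*=np.sign(n[2]); e=(Q-c)@n; Q=Q[np.abs(e-np.median(e))<max(.002,1.5*e.std())]
print('panel n',n,'tilt',np.degrees(np.arccos(n[2])),'c',c,len(Q))
x=np.array([-n[0],-n[1],0]); x/=np.linalg.norm(x); y=np.array([-x[1],x[0],0]); xs=np.cross(y,n)  # up the slope
F=np.stack([xs,y,n],1); L=(P-c)@F; print('console yaw from n',np.degrees(np.arctan2(x[1],x[0])))
K=[]
for nme,u,v in(('left',345,138),('mid',278,140),('right',213,140)):
    S=L[v-40:v+40,u-42:u+42].reshape(-1,3); B=S[(S[:,2]>.037)&(S[:,2]<.056)]
    top=np.median(B[:,2]); B=B[np.abs(B[:,2]-top)<.003]
    r=cv2.minAreaRect((B[:,:2]*1000).astype(np.float32)); 
    C=B[:,:2]-B[:,:2].mean(0); d=np.linalg.svd(C,full_matrices=False)[2][0]; d*=np.sign(d[0])
    K.append(np.array(r[0])/1000); print(nme,len(B),'top',top,'rect',r,'cw angle deg',-np.degrees(np.arctan2(d[1],d[0])))
dv=K[0]-K[2]; print('row dist',np.linalg.norm(dv),'row angle',np.degrees(np.arctan2(-dv[0],dv[1])),'mid of outers',(K[0]+K[2])/2)
for k,nm in zip(K,('l','m','r')): print(nm,c+F@np.array([*k,.037]))
T=cam('top'); PT=(cloud(T)-c)@F
for k in K:
    S=PT.reshape(-1,3); B=S[(np.abs(S[:,0]-k[0])<.024)&(np.abs(S[:,1]-k[1])<.024)&(S[:,2]>.037)&(S[:,2]<.056)]; print('top view bar: n',len(B),'top',np.median(B[:,2]),'centre',cv2.minAreaRect((B[:,:2]*1000).astype(np.float32)))
S=PT.reshape(-1,3);B=S[(np.abs(S[:,2])<.004)&(np.abs(S[:,0])<.06)&(np.abs(S[:,1])<.12)]; print('top view panel offset',np.median(B[:,2]))
np.savez('con.npz',c=c,F=F,K=np.array(K))
E
python3 knob.py
```

```text
panel n [-0.487  -0.1108  0.8663] tilt 29.963321210583597 c [ 0.4616 -0.3391  0.1013] 13100
console yaw from n 12.81423935088468
left 638 top 0.04373999334064077 rect ((-34.189002990722656, 73.06385803222656), (13.992788314819336, 41.54693603515625), 39.00142288208008) cw angle deg 50.54092821845778
mid 633 top 0.043633014578304555 rect ((-34.21010208129883, 3.186141014099121), (14.26371955871582, 41.77806854248047), 80.19828796386719) cw angle deg 10.30496171084372
right 623 top 0.043629628988146235 rect ((-34.349037170410156, -66.37499237060547), (13.977555274963379, 41.4456672668457), 32.04510498046875) cw angle deg 58.12149049545564
row dist 0.13943894223853695 row angle -0.06575842400781359 mid of outers [-0.0343  0.0033]
l [ 0.3985 -0.2785  0.1163]
m [ 0.414  -0.3467  0.1163]
r [ 0.4293 -0.4145  0.1162]
top view bar: n 70 top 0.04218081331641923 centre ((-31.469497680664062, 72.92952728271484), (16.415695190429688, 41.61382293701172), 42.49885177612305)
top view bar: n 69 top 0.042476084409248 centre ((-30.814369201660156, 4.170978546142578), (15.868210792541504, 40.312522888183594), 79.14458465576172)
top view bar: n 73 top 0.04320395243873398 centre ((-31.423620223999023, -66.36671447753906), (17.69620132446289, 39.57640075683594), 26.85011100769043)
top view panel offset -0.00020333981600205052
```

```bash
python3 -m jog '[[[0,0,-10,0,0,6,30],[0,0,-20,0,0,14,30],[0,0,-30,0,0,22,30],[0,0,-30,0,0,30,30],[0,0,-30,0,0,38,30],[0,0,-30,0,0,46,30],[0,0,-30,0,0,54,30],[0,0,-30,0,0,62,30],[0,0,-30,0,0,70,30],[0,0,-30,0,0,78,30]]]'
cat > kaim.py <<'E'
from h import *
z=np.load('con.npz'); c,F,K=z['c'],z['F'],z['K']; a=np.radians(10.2); up=float(sys.argv[1])
yt=F@np.array([np.sin(a),np.cos(a),0]); M=frame(-F[:,2],yt)
g=c+F@np.array([*K[1],.037]); go(g+F[:,2]*(up-.019),M)
q,A=toolpose(); print('tip in panel frame rel knob axis mm',(F.T@(q-OFF*A[:,2]-g)*1000).round(1), 'axis tilt err deg',np.degrees(np.arccos(min(1,-A[:,2]@F[:,2]))),'q',ctrl.get_state()['joint_positions'])
E
python3 kaim.py .12
```

```text
time: 18.95
position: [0.4001, -0.298, 0.233]
tool_rot: [1.515, 2.279, 0.509]
ft_force: [-0.1, 0.4, 0.0]
grip_width: 0.347
grip_force: 0.0
shift mm [-39.6 -63.4  38. ] rot deg [ -0.89  -0.05 -69.7 ] |r| 69.7
shift mm [-39.6 -63.4  38. ] rot deg [ -0.06   0.98 110.3 ] |r| 110.3
tip in panel frame rel knob axis mm [ 56.3  50.8 137.9] axis tilt err deg 0.8395529209622945 q [ 0.4823 -0.2691  0.4016  2.0424 -0.3835  1.1273  1.4086]
```

```bash
python3 -m jog '[[[-8,-13,0,0,0,8,30],[-16,-26,0,0,0.1,16,30],[-24,-39,0,0,0.2,24,30],[-32,-52,0,0,0.3,32,30],[-40,-63,0,0,0.4,40,30],[-40,-63,0,0,0.4,48,30],[-40,-63,0,0,0.5,56,30],[-40,-63,0,0,0.6,64,30],[-40,-63,0,0,0.7,72,30],[-40,-63,0,0,0.7,80,30]]]'; python3 kaim.py .12
```

```text
time: 19.95
position: [0.3647, -0.3582, 0.2064]
tool_rot: [2.883, 0.851, 0.795]
ft_force: [-0.3, 0.1, 0.3]
grip_width: 0.348
grip_force: 0.0
shift mm [-0.8 -0.6 37.8] rot deg [  -0.4    -0.07 -149.72] |r| 149.7
shift mm [-0.8 -0.6 37.8] rot deg [-0.05  0.3  30.28] |r| 30.3
tip in panel frame rel knob axis mm [  1.3  -0.3 138.8] axis tilt err deg 0.3024847777282527 q [ 0.6608 -0.1432  0.4175  2.0053 -0.4816  1.1656  0.2523]
```

```bash
python3 -m jog '[[[-0.8,-0.6,10,0,0.1,8,30],[-0.8,-0.6,25,0,0.2,16,30],[-0.8,-0.6,45,0,0.3,24,30],[-0.8,-0.6,65,0,0.3,30,30],[-0.8,-0.6,80,0,0.3,30.3,30],[-0.8,-0.6,90,0,0.3,30.3,30],[-0.8,-0.6,90,0,0.3,30.3,30],[-0.8,-0.6,90,0,0.3,30.3,30]]]' 30; python3 kaim.py .004
```

```text
time: 20.75
position: [0.4054, -0.3509, 0.1284]
tool_rot: [-2.94, -0.069, -0.773]
ft_force: [0.8, -0.2, 0.6]
grip_width: 0.348
grip_force: 0.0
shift mm [ 1.5 -2.7 65.6] rot deg [   0.11    0.21 -179.91] |r| 179.9
shift mm [ 1.5 -2.7 65.6] rot deg [ 0.13 -0.07  0.09] |r| 0.2
tip in panel frame rel knob axis mm [-2.  -2.1 50.6] axis tilt err deg 0.1505088372388304 q [ 0.6578 -0.035   0.3658  2.0842 -0.5849  0.9928 -0.1977]
```

```bash
python3 -m jog '[[[1.5,-2.7,5,0,0,0,30],[1.5,-2.7,20,0,0,0,30],[1.5,-2.7,30,0,0,0,30],[1.5,-2.7,30,0,0,0,30],[1.5,-2.7,30,0,0,0,30]]]'; python3 kaim.py .004
```

```text
time: 21.25
position: [0.4207, -0.3446, 0.1024]
tool_rot: [-2.94, -0.065, -0.772]
ft_force: [-0.4, 0.9, 0.2]
grip_width: 0.347
grip_force: 0.0
shift mm [ 0.9  0.3 35. ] rot deg [ -0.03  -0.15 179.96] |r| 180.0
shift mm [ 0.9  0.3 35. ] rot deg [ 0.09 -0.02 -0.04] |r| 0.1
tip in panel frame rel knob axis mm [-0.9  0.6 20. ] axis tilt err deg 0.09478998230398707 q [ 0.6421  0.0047  0.3516  2.1057 -0.6233  0.9345 -0.1787]
```

```bash
python3 -m jog '[[[0.5,0,12,0,0,0,30],[0.9,0,24,0,0,0,30],[0.9,0.2,32,0,0,0,30],[0.9,0.3,35,0,0,0,30],[0.9,0.3,35,0,0,0,30],[0.9,0.3,35,0,0,0,30]]]'; python3 kaim.py .004; python3 -m jog '[[[0,0,0,0,0,0,8],[0,0,0,0,0,0,8],[0,0,0,0,0,0,8],[0,0,0,0,0,0,8],[0,0,0,0,0,0,8]]]' 25; python3 kaim.py .004
```

```text
time: 21.85
position: [0.4387, -0.3416, 0.0732]
tool_rot: [-2.94, -0.065, -0.773]
ft_force: [0.1, -0.3, 0.9]
grip_width: 0.343
grip_force: 0.0
shift mm [-0.4 -0.5  0.6] rot deg [ -0.11  -0.23 179.97] |r| 180.0
shift mm [-0.4 -0.5  0.6] rot deg [ 0.15 -0.07 -0.03] |r| 0.2
tip in panel frame rel knob axis mm [  0.3  -0.5 -14.4] axis tilt err deg 0.1615292137933956 q [ 0.6275  0.0616  0.3371  2.1185 -0.6783  0.8718 -0.142 ]
time: 22.35
position: [0.4387, -0.3415, 0.0735]
tool_rot: [-2.94, -0.065, -0.774]
ft_force: [-1.0, 1.1, 2.3]
grip_width: 0.159
grip_force: 25.0
shift mm [-0.6 -0.4  0.8] rot deg [ -0.15  -0.23 179.98] |r| 180.0
shift mm [-0.6 -0.4  0.8] rot deg [ 0.14 -0.09 -0.02] |r| 0.2
tip in panel frame rel knob axis mm [  0.5  -0.4 -14.2] axis tilt err deg 0.17126455537155252 q [ 0.6276  0.0611  0.3371  2.1186 -0.6784  0.8721 -0.142 ]
```

```bash
python3 -m jog '[[[0,0,0,0,0,5,8],[0,0,0,0,0,11,8],[0,0,0,0,0,17,8],[0,0,0,0,0,23,8],[0,0,0,0,0,29,8],[0,0,0,0,0,35,8],[0,0,0,0,0,41,8],[0,0,0,0,0,47,8],[0,0,0,0,0,53,8],[0,0,0,0,0,57,8]]]'; python3 -m jog '[[[0,0,0,0,0,0,8],[0,0,0,0,0,0,8],[0,0,0,0,0,0,8]]]'; python3 kaim.py .004; python3 -c "
from h import *;print(ctrl.get_state()['torque'])"
```

```text
time: 23.35
position: [0.4386, -0.3418, 0.0735]
tool_rot: [-2.444, 1.263, -0.567]
ft_force: [-2.0, -0.2, 1.8]
grip_width: 0.161
grip_force: 25.0
time: 23.65
position: [0.4386, -0.3417, 0.0735]
tool_rot: [-2.447, 1.258, -0.568]
ft_force: [-2.7, -0.0, 3.6]
grip_width: 0.16
grip_force: 25.0
shift mm [-0.8  0.1  0.8] rot deg [ -0.19  -0.12 123.03] |r| 123.0
shift mm [-0.8  0.1  0.8] rot deg [  0.1   -0.16 -56.97] |r| 57.0
tip in panel frame rel knob axis mm [  0.3  -0.6 -14.2] axis tilt err deg 0.1824101954832706 q [ 0.5969  0.061   0.369   2.1195 -0.6805  0.873  -1.1338]
[0.1095 0.9195 0.0465]
```

```bash
python3 -m jog '[[[0,0,0,0,0,1,8],[0,0,0,0,0,2,8],[0,0,0,0,0,2,8],[0,0,0,0,0,2,8]]]'; python3 -m jog '[[[0,0,0,0,0,-0.5,8],[0,0,0,0,0,-0.5,30],[0,0,0,0,0,-0.5,30],[0,0,0,0,0,-0.5,30],[0,0,-5,0,0,-0.5,30],[0,0,-20,0,0,-0.5,30],[0,0,-45,0,0,-0.5,30],[0,0,-80,0,0,-0.5,30],[0,0,-110,0,0,-0.5,30],[0,0,-120,0,0,-0.5,30]]]'
python3 - <<'E'
from h import *
z=np.load('con.npz'); c,F,K=z['c'],z['F'],z['K']
for n in('side','top'):
    t=cam(n); S=((cloud(t)-c)@F).reshape(-1,3)
    for k in K:
        B=S[(np.abs(S[:,0]-k[0])<.026)&(np.abs(S[:,1]-k[1])<.026)&(S[:,2]>.037)&(S[:,2]<.056)]
        if len(B)<10: print(n,'hidden');continue
        d=np.linalg.svd(B[:,:2]-B[:,:2].mean(0),full_matrices=False)[2][0]; d*=np.sign(d[0]); print(n,len(B),'cw deg',-np.degrees(np.arctan2(d[1],d[0])))
save(t,'pics/end.png')
E
```

```text
time: 24.05
position: [0.4386, -0.3418, 0.0734]
tool_rot: [-2.42, 1.298, -0.558]
ft_force: [-3.8, 1.0, 5.2]
grip_width: 0.162
grip_force: 25.0
time: 25.05
position: [0.3793, -0.3574, 0.1814]
tool_rot: [-2.426, 1.292, -0.569]
ft_force: [0.9, -0.4, 0.9]
grip_width: 0.345
grip_force: 0.0
side hidden
side 64 cw deg 68.49985859711012
side 87 cw deg 57.53760650673766
top 74 cw deg 51.99189760201396
top 74 cw deg 68.01670826979297
top 72 cw deg 59.82251133029857
```

View pics/end.png

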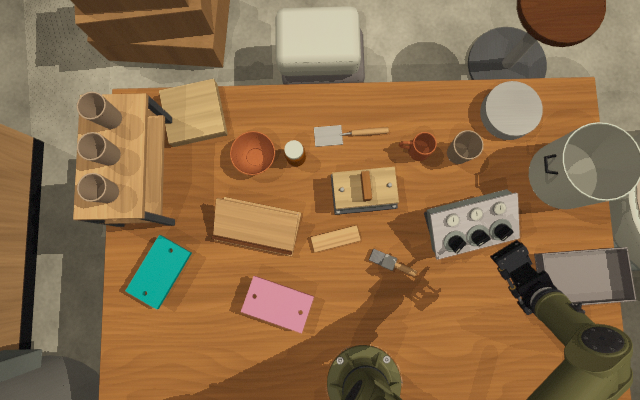

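The lid lies on the mould at (365,188) with both dowels showing at (342,189) and (390,187). The middle knob at (479,238) is turned, the bystanders are in place, and the arm is clear.

```bash
python3 -c "
from bench import ctrl; print(ctrl.close_job())"
```

```text
the job is handed in; nothing more can be done
None
```

The job is handed in: the lid lies released and flat on the mould over both dowels, the middle knob reads about 1.19 rad (stop at 1.2), and the final picture shows the bystanders in place; no verdict was returned.

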